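Shut and wind the clockwork garlic chopper

TASK

The garlic is already in the wind-up chopper: first press its sprung lid down at the front until it clicks under the catch and stays shut. Then wind the chopper's key clockwise (it takes several part-turns) until the spring is fully wound and the key comes to its stop, and let go. Leave the mug, the lemon and the other head of garlic where they are.

Things in the scene. Friction and masses are not known exactly. Their poses are not given: they have to be found in the camera images.
- chopper: Wind-up mini chopper, 205 x 112 mm, fixed by its feet: white wedge-shaped housing in front, round white bowl (110 mm across, 85 mm high, centre 45 mm behind the origin) at the back. Origin: middle of its underside; x from front to back (away from the robot, turned up to 20 degrees), y to its left, z up. The front panel slopes at 28 degrees to the worktop, rising towards the back.
- lid (a joint): Angle (rad) of the round grey lid, 114 mm across, 8 mm thick, hinged at the back of the bowl; 0 = shut, grows as its front rises, starts at 0.65 to 0.95. A weak spring opens it. Its front lip, 118 mm from the hinge, must be pushed down past the catch (at 0.06 rad, 7 mm above shut; 5 to 12 N at the press point); then it snaps in and stays below 0.02. Let go earlier, it rises again.
- lid_press (a point): Point on the upper face of the lid, on its middle line, 85 mm from the hinge and 33 mm behind the front lip: the place to press. Moves with the lid; shut, it is 96 mm above the worktop. Its x and z axes turn with the lid (z out of the upper face).
- lid_hinge (a point): Point on the lid's hinge axis, midway along it, at the back of the bowl, 88 mm above the worktop; 8 mm below the upper face of the shut lid. Axes as the chopper's.
- winding_key (a joint): How far the key is wound (rad); grows as it turns clockwise, seen facing the panel. Starts at 0 to 0.6; 4.7 is the hard stop (fully wound). Friction holds the key where it is left; turning takes 0.08 N m, rising to 0.13 N m as the spring tightens. At 0 the wings lie up and down the slope of the panel; at the stop, three quarters of a turn on, they lie level, across it.
- key_grip (a point): Middle of the wings of the aluminium key, on its axis, 46 mm out from the panel. The wings are one flat plate 66 mm long, 9 mm thick, 33 mm high (30 to 63 mm from the panel); under them a 14 mm stem and a boss 26 mm across, 20 mm high. Axes turn with the key: z along its axis out of the panel (28 degrees from vertical, leaning to the chopper's front), x along the wings, y through their thickness.
- catch_top (a point): Top of the spring catch, a steel block 26 mm wide and 8 mm deep on the ledge between the panel and the bowl, 97 mm above the worktop, level with the shut lid and just in front of its lip. It gives way forward by itself; do not press on it.
- mug: White mug, 95 mm high, standing at the right behind; bystander. Origin: centre of its underside.
- lemon: Lemon, 78 mm, lying in front of the chopper; bystander.
- garlic_clove_head: Loose head of garlic, 60 mm, in front of the chopper; bystander.

How it is judged:
On the way, in this order (a step that is already met when the one before it is completed fails the run):
1. the lid is shut under its catch (value of joint lid below 0.03 rad), for 0.3 s.
2. the key is wound to its stop, the lid still shut (value of joint winding_key above 4.4 rad and value of joint lid below 0.03 rad), for 0.2 s.
At the end, for the whole second after the job is handed in: The lid is shut under its catch (lid below 0.03 rad) and the key is wound to within 0.3 rad of its stop (winding_key above 4.4 rad) and stays there (all of step 2 and velocity of joint winding_key below 0.1 rad/s); the robot touches nothing.
It fails at once if the mug, the lemon or the loose garlic is moved by more than 40 mm (distance of any of mug, lemon, garlic_clove_head from where it was at the start of the episode above 0.04 m).
It also fails if it takes over 67 s, if anything falls off the work surface, if the arm or the gripper's body presses on something with over 40 N, if the wrist force passes 120 N, or if a joint passes its speed limit or range.

ROBOT

A 6-joint arm with a two-finger parallel gripper is mounted at the origin on a cart in front of the work surface, level with it; the furniture and walls round the work are solid. World frame = base frame: x ahead of the robot, y to its left, z up, the work surface at z = 0. Lengths are in m, angles in rad, forces in N, time in s.
With the tool pointing down it reaches from about 0.375 to 0.825 m from the base axis. Payload 5.5 kg.
Tool frame: the origin (TCP) lies between the finger pads; the fingertips stand 19 mm ahead of it and the grasp point (between the pads) is the TCP (env.tip_extent is the distance from the TCP to the fingertips, in m); x points along the fingers, y is the direction in which the jaws open and shut, and the axes are right-handed (so a half turn about x gives the same grasp; the last joint's range is limited). The gripper opens to 85 mm and grips with 20 to 120 N. Pads are 22 mm wide; open, the fingers measure 114 mm over their backs; the gripper's body (76 mm by 85 mm) begins 54 mm behind the grasp point. The pads swing forward as they close: fully open they stand 13 mm farther back than shut.
Start: joints at [-1.112, 0.314, -0.047, 1.21, 0, 1.571], TCP at [0.266, -0.538, 0.25] pointing down, gripper open.
Joint ranges: [-2.67, 2.67], [-0.69, 1.73], [-1.03, 1.25], [-2.08, 2.16], [-1.42, 1.45], [-3.14, 3.14]. Speed limits (rad/s): [2.39, 2.39, 3.01, 3.14, 3.14, 3.14].

INTERFACE

Orientations are given as a 3x3 rotation matrix whose columns are the frame's x, y, z axes.
In Python, from workcell import env, viewer, workorder gives the robot as it stands.
- The arm moves only by the tool drive_tool, never from a script. Its argument "increments" is a list that holds one entry, the list of rows, each a list of 5 numbers: the finger opening in mm, from 0 to 85.4, then the shift along the tool's x, y, z in units of 40 mm (1.0 is 40 mm), then the turn about the tool's x in units of 10 degrees (1.0 is 10 degrees). A call has 1 to 20 rows; each row is the pose to reach, as a shift and turn from the pose measured when the call began, along the tool's axes at that moment; what a row does not reach only later rows make up. A row lasts 1/8 s, in which the tool goes at most 62.5 mm and 10.7 degrees, less where a joint would pass 70% of its speed; a pose out of reach is approached as far as the arm can. A call with a gripper value outside its range is refused whole. The fingers move at their own pace and stop on an object; "newtons" is the grip in N (left out, the last holds). Time passes only in rows, so rows that repeat a pose let the fingers close. It gives the time, the measured TCP pose, the force and the opening at its end, in the units of the state.
- env.get_obs(): the state, without advancing time (a new reading comes with each control period).
- viewer.get_image(name): name is "side" or "top"; returns (picture, depth): 384x512x3 uint8, blue, green, red; 384x512 float32, m along the optical axis (not along the pixel's ray), 0 where there is no reading.
- viewer.camera_params(name): a dict with "fx", "fy", "cx", "cy" (pixels), "dist_coeffs" ([k1, k2, p1, p2, k3] as OpenCV has them; the pictures are not rectified), "T" (4x4, takes a point from camera to world coordinates). Camera axes: x right, y down, z forward; pixel columns grow to the right and rows downward; lengths in m; the calibration is good to about 2 mm. A picture is of the moment at which its call begins. camera_params takes no time and is no camera call.
- workorder.job_done(): hands the job in, once; it reports no verdict.
The state is a dict: "t": time; "joints": joint angles; "joint_vel": joint speeds; "joint_torque": joint torques, N m; "tool_pos": TCP position; "eef_rot": TCP orientation; "contact_force": force on the tool from outside, world axes, zero at the start; "wrist_torque": the same for the moment, N m; "grip_width": finger opening in m.
Only numpy, scipy, OpenCV 4.12 (cv2) and the standard library are available. Lean on these libraries where they do the work, as an engineer would, in place of code of your own. Each camera call takes 0.05 s, during which the arm holds its last target. There are 200 camera calls.

## Working session

There is one attempt and no reset: what is moved stays moved. The work goes in short steps, Python scripts to look and compute and a tool call to move; the robot and the scene stay as the last step left them, time stands still between calls to the robot, and variables do not carry over. Pictures are saved under pics/ and viewed, about 8 in all and at most 12, crops included, and the job is handed in when it is done.

Besides the shell and the picture viewer there is one more tool, called after "Call:" as name([rows], argument=value, ...), one row to a line, values as JSON. drive_tool: Moves the arm, as the interface text tells. Its arguments: {"type":"object","properties":{"increments":{"type":"array","items":{"type":"array","items":{"type":"array","items":{"type":"number"}}}},"newtons":{"type":"number"}},"required":["increments"]}

```bash
ls; mkdir -p pics; python3 - <<'E'
from workcell import env, viewer, workorder
import cv2,numpy as np
s=env.get_obs();print({k:np.round(v,3).tolist() for k,v in s.items()})
for n in("side","top"):
    im,d=viewer.get_image(n);cv2.imwrite(f"pics/{n}0.png",im);np.save(f"pics/{n}0.npy",d)
    p=viewer.camera_params(n);print(n,{k:np.round(v,3).tolist() for k,v in p.items()},(d>0).mean())
E
```

```text
pics
{'t': 0.0, 'joints': [-1.112, 0.314, -0.048, 1.21, -0.0, 1.571], 'joint_vel': [0.002, -0.001, -0.001, -0.0, 0.001, -0.001], 'joint_torque': [0.001, -53.96, 33.975, 0.019, 0.0, 0.0], 'tool_pos': [0.265, -0.537, 0.249], 'eef_rot': [[-0.001, 0.443, -0.897], [0.002, -0.897, -0.443], [-1.0, -0.002, 0.0]], 'contact_force': [-0.871, -0.066, 0.279], 'wrist_torque': [0.019, 0.025, -0.026], 'grip_width': 0.085}
side {'fx': 403.207, 'fy': 403.207, 'cx': 252.615, 'cy': 189.303, 'dist_coeffs': [0.049, 0.0, 0.0, 0.0, 0.0], 'T': [[1.0, -0.004, 0.03, 0.529], [-0.03, -0.347, 0.938, -0.875], [0.006, -0.938, -0.346, 0.392], [0.0, 0.0, 0.0, 1.0]]} 0.9958292643229166
top {'fx': 449.376, 'fy': 449.376, 'cx': 254.98, 'cy': 190.77, 'dist_coeffs': [-0.16, 0.0, 0.0, 0.0, 0.0], 'T': [[-0.038, -0.977, 0.211, 0.353], [-0.999, 0.037, -0.005, -0.04], [-0.003, -0.211, -0.977, 0.922], [0.0, 0.0, 0.0, 1.0]]} 0.9958597819010416
```

View pics/side0.png

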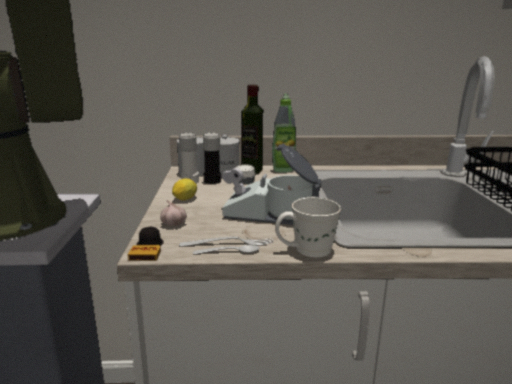

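View pics/top0.png

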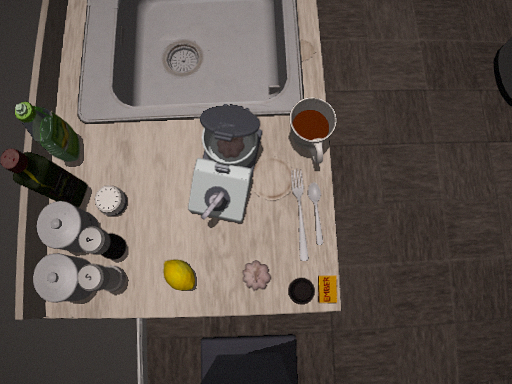

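```bash
cat >h.py <<'E'
import cv2,numpy as np
from workcell import env,viewer,workorder
def cloud(n,d):
    p=viewer.camera_params(n);K=np.array([[p['fx'],0,p['cx']],[0,p['fy'],p['cy']],[0,0,1.]])
    v,u=np.mgrid[:384,:512];q=np.stack([u,v],-1).reshape(-1,1,2).astype(np.float32)
    r=cv2.undistortPoints(q,K,np.array(p['dist_coeffs'])).reshape(384,512,2)
    P=np.dstack([r*d[...,None],d]);T=np.array(p['T'])
    return P@T[:3,:3].T+T[:3,3]
def proj(n,X):
    p=viewer.camera_params(n);K=np.array([[p['fx'],0,p['cx']],[0,p['fy'],p['cy']],[0,0,1.]])
    T=np.linalg.inv(np.array(p['T']));r,_=cv2.Rodrigues(T[:3,:3])
    return cv2.projectPoints(np.array(X,float).reshape(-1,1,3),r,T[:3,3],K,np.array(p['dist_coeffs']))[0].reshape(-1,2)
E
python3 - <<'E'
from h import *
for n,(u0,u1,v0,v1) in {"top":(180,270,95,235),"side":(215,345,140,230)}.items():
    d=np.load(f"pics/{n}0.npy");P=cloud(n,d);im=cv2.imread(f"pics/{n}0.png")
    cv2.imwrite(f"pics/{n}crop.png",cv2.resize(cv2.convertScaleAbs(im[v0:v1,u0:u1],alpha=1.6),None,fx=4 if n=='top' else 6,fy=4 if n=='top' else 6,interpolation=cv2.INTER_CUBIC))
    s=10
    for v in range(v0,v1,s): print(n,v,[tuple((P[v,u]*1000).astype(int).tolist()) for u in range(u0,u1,s)])
E
```

```text
top 95 [(850, 141, -161), (849, 114, -161), (845, 87, -155), (845, 61, -158), (844, 35, -159), (842, 9, -157), (841, -16, -157), (842, -42, -160), (841, -68, -161)]
top 105 [(750, 113, 4), (749, 91, 4), (749, 69, 1), (747, 46, 4), (746, 24, 3), (706, -1, 94), (745, -19, 2), (743, -40, 3), (744, -62, 1)]
top 115 [(726, 112, 6), (726, 91, 2), (724, 68, 5), (671, 34, 133), (672, 16, 128), (673, -2, 124), (675, -21, 118), (676, -40, 111), (719, -61, 3)]
top 125 [(704, 113, 1), (704, 91, -1), (704, 70, -2), (642, 32, 158), (642, 14, 154), (644, -2, 147), (645, -21, 143), (645, -39, 140), (698, -61, -1)]
top 135 [(682, 113, -1), (680, 91, 0), (680, 70, -2), (668, 45, 30), (618, 14, 168), (616, -3, 170), (619, -21, 163), (669, -38, 17), (671, -59, 7)]
top 145 [(659, 113, 0), (658, 91, 0), (657, 69, 0), (651, 46, 14), (639, 23, 48), (634, 2, 61), (636, -17, 51), (648, -37, 13), (651, -59, 0)]
top 155 [(637, 113, -1), (635, 91, 0), (635, 70, -2), (607, 40, 85), (628, 26, 14), (619, 3, 40), (626, -15, 13), (608, -37, 72), (629, -58, 0)]
top 165 [(614, 113, -2), (614, 92, -2), (592, 61, 70), (5
[... 2225 characters left out ...]
37, 80), (783, 255, -29), (816, 266, -33)]
side 200 [(462, 105, 0), (488, 102, 1), (516, -10, 46), (539, -27, 53), (561, -33, 55), (584, -36, 56), (606, -35, 55), (627, -50, 61), (648, -53, 62), (659, -123, 90), (679, -121, 89), (697, -130, 93), (817, 263, -64)]
side 210 [(466, 39, 0), (493, -18, 24), (516, -23, 26), (539, -29, 29), (561, -35, 31), (584, -38, 32), (607, -36, 31), (628, -47, 36), (630, -183, 94), (659, -126, 70), (680, -122, 68), (699, -131, 72), (714, -151, 80)]
side 220 [(470, -22, 1), (493, -22, 1), (516, -22, 1), (539, -21, 0), (562, -32, 5), (584, -41, 9), (606, -47, 12), (629, -47, 11), (631, -184, 74), (647, -202, 82), (664, -206, 84), (682, -208, 85), (704, -196, 79)]
```

View pics/topcrop.png

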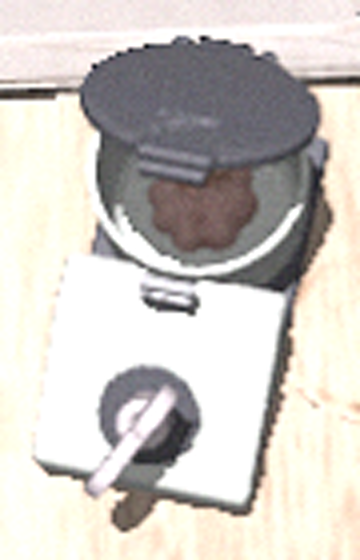

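View pics/sidecrop.png

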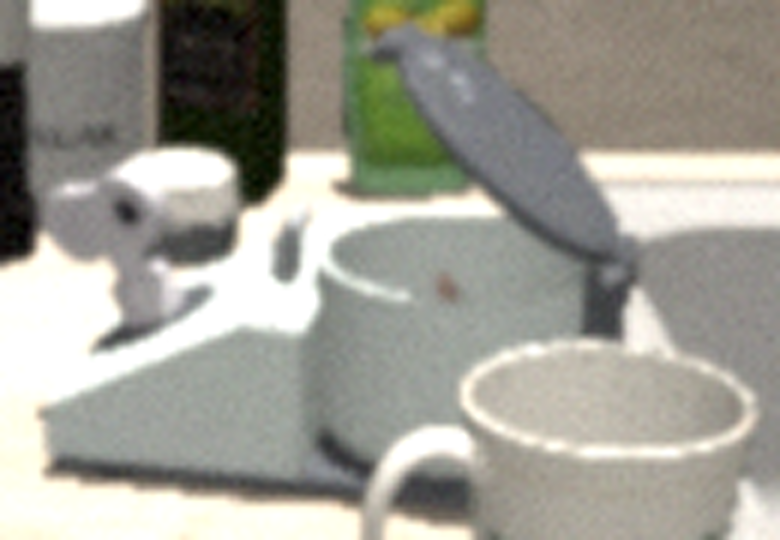

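```bash
python3 - <<'E'
from h import *
from scipy.optimize import least_squares
Pt=cloud("top",np.load("pics/top0.npy"));It=cv2.imread("pics/top0.png").astype(int)
Ps=cloud("side",np.load("pics/side0.npy"));Is=cv2.imread("pics/side0.png").astype(int)
# panel plane
m=np.zeros((384,512),bool);m[162:215,190:253]=1
w=m&(It.min(-1)>150)&(Pt[...,2]>.02)&(Pt[...,2]<.085);X=Pt[w]
for _ in range(4):
    c=X.mean(0);n=np.linalg.svd(X-c,full_matrices=False)[2][2];n*=np.sign(n[2]);r=(X-c)@n;X=X[abs(r)<.003]
print("panel",len(X),c,n,"tilt",np.degrees(np.arccos(n[2])),"yaw",np.degrees(np.arctan2(-n[1],-n[0])))
# front/left/right corners from mask
pts=np.argwhere(w)[:,::-1].astype(np.int32);print("rect",cv2.minAreaRect(pts))
# bowl wall in side view
S=Ps[170:225,265:325].reshape(-1,3);S=S[(S[:,2]>.03)&(S[:,2]<.083)&(S[:,1]<.0)&(S[:,1]>-.07)&(S[:,0]>.618)&(S[:,0]<.7)]
f=least_squares(lambda p:np.hypot(S[:,0]-p[0],S[:,1]-p[1])-.055,[.64,0],loss='soft_l1',f_scale=.002)
print("bowl side",len(S),f.x,np.abs(f.fun).mean())
# rim in top
R=Pt[120:175,195:265].reshape(-1,3);R=R[(R[:,2]>.079)&(R[:,2]<.089)&(R[:,0]<.66)&(R[:,0]>.58)]
f=least_squares(lambda p:np.hypot(R[:,0]-p[0],R[:,1]-p[1])-.0535,[.64,0],loss='soft_l1',f_scale=.002)
print("bowl rim",len(R),f.x,np.abs(f.fun).mean())
# key: height above panel
for nm,P in(("top",Pt),("side",Ps)):
    h=(P-c)@n;k=(h>.030)&(h<.068)&(np.hypot(P[...,0]-.52,P[...,1]-.03)<.06);K=P[k]
    hh=h[k];cc=K.mean(0);d=np.linalg.svd(K-cc,full_matrices=False)[2]
    print(nm,"key",len(K),cc,d[0],d[2],hh.min(),hh.max());np.save(f"pics/key_{nm}.npy",K)
# lid plane
dk=(Pt[...,2]>.1)&(Pt[...,0]>.58)&(Pt[...,0]<.72)&(abs(Pt[...,1])<.08);L=Pt[dk]
for _ in range(4):
    cl=L.mean(0);q=np.linalg.svd(L-cl,full_matrices=False)[2][2];q*=np.sign(q[2]);L=L[abs((L-cl)@q)<.003]
print("lid",len(L),cl,q,"angle",np.arccos(q[2]),"yaw",np.degrees(np.arctan2(-q[1],-q[0])))
E
```

```text
panel 1530 [0.54743173 0.02835155 0.05629761] [-0.43763567  0.1138994   0.89190916] tilt 26.88586031017741 yaw -14.588210634931404
rect ((219.31080627441406, 186.86488342285156), (55.67864227294922, 54.015037536621094), 8.972625732421875)
bowl side 436 [0.64792645 0.00165702] 0.0017436153671864128
bowl rim 222 [0.64591706 0.0022801 ] 0.0014544659440102713
top key 178 [0.50652305 0.03523912 0.10050426] [-0.67220744  0.65023833 -0.35401593] [-0.56620702 -0.75958811 -0.32005547] 0.031262902370472564 0.06625581829717667
side key 249 [0.50986    0.03042086 0.09141486] [-0.65879598  0.61437633 -0.43419994] [-0.61158041 -0.77346545 -0.16649506] 0.03030729854802185 0.0637256273031646
lid 1331 [ 0.6580865  -0.00101941  0.13732373] [ 0.64004464 -0.16260109  0.75093525] angle 0.7213191487597499 yaw 165.74575669717032
```

```bash
cat >>h.py <<'E'
yaw=np.radians(-14.4);X=np.array([np.cos(yaw),np.sin(yaw),0]);Y=np.array([-np.sin(yaw),np.cos(yaw),0]);Z=np.array([0,0,1.])
O=np.array([.647,.002,0])-.045*X
t=np.radians(28);N=-np.sin(t)*X+np.cos(t)*Z;U=np.cos(t)*X+np.sin(t)*Z
def row(p,az=None):
    s=env.get_obs();R=np.array(s['eef_rot']);d=R.T@(np.array(p)-s['tool_pos'])/.04
    a=0 if az is None else -(az-np.degrees(np.arctan2(R[1,1],R[0,1])))/10
    return np.r_[d,(a+18)%36-18].round(3).tolist()
E
python3 - <<'E'
from h import *
print(env.tip_extent)
c=np.array([0.54743173,0.02835155,0.05629761])
for nm in("top","side"):
    K=np.load(f"pics/key_{nm}.npy");q=np.c_[(K-O)@U,(K-O)@Y,(K-c)@N]*1000
    s=q[q[:,2]>33];print(nm,len(s),s.min(0),s.max(0));rc=cv2.minAreaRect(s[:,:2].astype(np.float32));print(rc)
p=O-.58*0*X
print("panel h of origin along N",(c-O)@N)
lp=O+X*.043+Z*.150;print("press",lp,row(lp+Z*(.07+.019),226))
E
```

```text
0.019
top 175 [-73.91357178 -18.70655781  33.03669536] [-14.67868821  16.35610917  66.29881487]
((-44.210697174072266, -1.8587913513183594), (10.557430267333984, 63.70466995239258), 62.95491027832031)
side 242 [-72.98850616 -20.33435565  33.02314404] [-13.15167221  10.25088418  64.02121184]
((-43.805946350097656, -4.566394805908203), (9.891758918762207, 65.25325775146484), 67.60910034179688)
panel h of origin along N 0.07693414474178337
press [0.64506283 0.00249738 0.15      ] [0.275, -7.902, -14.487, 7.028]
```

Call:
drive_tool([
  [[0,-0.5,-2,-3.6,-3.6],[0,-0.5,-4,-7.2,-7.2],[0,0,-7.9,-14.5,-11],[0,0.2,-7.9,-14.5,-14.5],[0,0.2,-7.9,-14.5,-14.5],[0,0.2,-7.9,-14.5,-14.5],[0,0.2,-7.9,-14.5,-14.5],[0,0.2,-7.9,-14.5,-14.5],[0,0.2,-7.9,-14.5,-14.5],[0,0.2,-7.9,-14.5,-14.5],[0,0.2,-7.9,-14.5,-14.5],[0,0.2,-7.9,-14.5,-14.5],[0,0.2,-7.9,-14.5,-14.5],[0,0.2,-7.9,-14.5,-14.5],[0,0.2,-7.9,-14.5,-14.5],[0,0.2,-7.9,-14.5,-14.5],[0,0.2,-7.9,-14.5,-14.5],[0,0.2,-7.9,-14.5,-14.5]],
], newtons=40)

```text
t: 2.35
tool_pos: [0.6456, 0.0026, 0.242]
eef_rot: [[-0.001, 0.152, 0.988], [0.001, 0.988, -0.152], [-1.0, 0.001, -0.001]]
contact_force: [1.2, -0.7, 0.3]
grip_width: 0.0001
```

```bash
python3 - <<'E'
from h import *
s=env.get_obs();print(s['t'],s['tool_pos'],s['joints'],s['contact_force'],s['grip_width'])
lp=O+X*.043+Z*.150;print(row(lp+Z*(.07+.019),226))
E
```

```text
2.35 [0.64556498 0.00264553 0.24201125] [0.00344041 0.4043696  0.06275403 1.22986211 0.00136105 0.15601879] [ 1.19376598 -0.6949346   0.30226462] 0.00010257456979166577
[0.075, -0.006, -0.012, -14.474]
```

Call:
drive_tool([
  [[0,0.9,0,0,0],[0,1.6,0,0,0],[0,1.85,0,-0.05,0],[0,2.1,0.01,-0.15,0],[0,2.35,0.03,-0.3,0],[0,2.6,0.05,-0.42,0],[0,2.8,0.06,-0.53,0],[0,2.95,0.06,-0.6,0],[0,3.05,0.06,-0.65,0],[0,3.12,0.06,-0.65,0],[0,3.18,0.06,-0.65,0],[0,3.18,0.06,-0.65,0]],
])

```text
t: 3.85
tool_pos: [0.6199, 0.0092, 0.115]
eef_rot: [[-0.001, 0.152, 0.988], [0.002, 0.988, -0.152], [-1.0, 0.001, -0.001]]
contact_force: [-0.1, 0.5, 5.1]
grip_width: 0.0001
```

Call:
drive_tool([
  [[0,0.04,0,0,0],[0,0.08,0,0,0],[0,0.12,0,0,0],[0,0.12,0,0,0]],
])

```text
t: 4.35
tool_pos: [0.6201, 0.0092, 0.1147]
eef_rot: [[0.001, 0.152, 0.988], [0.002, 0.988, -0.152], [-1.0, 0.002, 0.001]]
contact_force: [-11.7, 0.4, 32.7]
grip_width: -0.0003
```

Call:
drive_tool([
  [[0,-1,0,0,0],[0,-2.5,0,0,-1],[0,-2.8,0,-1,-14.5],[0,-2.8,0,-2,-14.5],[0,-2.8,0,-2,-14.5],[0,-2.8,0,-2,-14.5],[0,-2.8,0,-2,-14.5],[0,-2.8,0,-2,-14.5],[0,-2.8,0,-2,-14.5],[0,-2.8,0,-2,-14.5],[0,-2.8,0,-2,-14.5],[0,-2.8,0,-2,-14.5],[0,-2.8,0,-2,-14.5],[0,-2.8,0,-2,-14.5],[0,-2.8,0,-2,-14.5],[0,-2.8,0,-2,-14.5],[0,-2.8,0,-2,-14.5],[0,-2.8,0,-2,-14.5]],
])

```text
t: 6.6
tool_pos: [0.5407, 0.0212, 0.2264]
eef_rot: [[0.001, -0.692, -0.722], [0.002, -0.722, 0.692], [-1.0, -0.002, 0.001]]
contact_force: [0.4, 0.3, 0.4]
grip_width: 0.0
```

```bash
cat >>h.py <<'E'
C=O+U*(-.044)+Y*(-.002)+N*(.077+.046)
def push(th,r=.024,hd=-.010,gap=0.,half=.0145):
    """TCP so the +y face of the closed fingers bears on end B (up-slope end at th=0) of the key at angle th"""
    w=np.cos(th)*U-np.sin(th)*Y; e=-np.sin(th)*U-np.cos(th)*Y   # wing dir, motion dir
    h=w*[1,1,0]; az=np.arctan2(h[1],h[0])-np.pi/2               # push direction, horizontal
    f=np.array([np.cos(az),np.sin(az),0])
    z0=(C+r*w+hd*N)[2]; zt=(C+r*w+.016*N)[2]
    b=C+r*w; b=b*[1,1,0]
    # most advanced column point in wing height lies on the face
    s=min((-.0045-((b+Z*z)-C)@e)/(f@e) for z in np.linspace(z0,zt,9))
    p=b+f*(s-gap-half); return np.r_[p[:2],z0+.019],np.degrees(az)
E
python3 - <<'E'
from h import *
s=env.get_obs();print(s['t'],s['tool_pos'],s['joints'][5]);print("C",C,"catch",O-.022*X+.097*Z)
for th in (.44,1,2,3,4,4.7): print(th,push(th),push(th,gap=.01)[0])
for n in("side","top"):
    im,d=viewer.get_image(n);cv2.imwrite(f"pics/{n}1.png",im);np.save(f"pics/{n}1.npy",d)
    if n=="side":
        c=im[130:240,210:340]; cv2.imwrite("pics/s1c.png",cv2.resize(cv2.convertScaleAbs(c,alpha=1.6),None,fx=5,fy=5,interpolation=2))
P=cloud("top",np.load("pics/top1.npy"));Q=cloud("side",np.load("pics/side1.npy"))
for nm,P in(("top",P),("side",Q)):
    L=P.reshape(-1,3);q=L-O;m=(abs(q@X-.06)<.05)&(abs(q@Y)<.05)&(L[:,2]>.085)&(L[:,2]<.2);print(nm,m.sum(),np.percentile(L[m,2],[5,50,95]))
E
```

```text
6.6 [0.54070569 0.02120484 0.22644614] -2.3389321246906656
C [0.50935638 0.035276   0.08794581] catch [0.58210493 0.01866222 0.097     ]
0.44 (array([0.53951129, 0.03604198, 0.10831045]), np.float64(-132.46617873027662)) [0.54626284 0.04341874 0.10831045]
1 (array([0.53786672, 0.01894458, 0.10420409]), np.float64(-164.8496193662719)) [0.54751916 0.02155812 0.10420409]
2 (array([0.51445093, 0.00227542, 0.09342747]), np.float64(-216.40302472004214)) [ 0.52249955 -0.0036592   0.09342747]
3 (array([0.48640827, 0.01769502, 0.08696177]), np.float64(84.77092561120607)) [0.48549689 0.00773663 0.08696177]
4 (array([0.47765263, 0.04666661, 0.09075152]), np.float64(22.92892696833206)) [0.46844274 0.04277072 0.09075152]
4.7 (array([0.48874234, 0.06503921, 0.09797674]), np.float64(-13.77324469037588)) [0.47902988 0.06742001 0.09797674]
top 540 [0.09084768 0.09486342 0.09728922]
side 609 [0.08849432 0.09629655 0.09736919]
```

View pics/s1c.png

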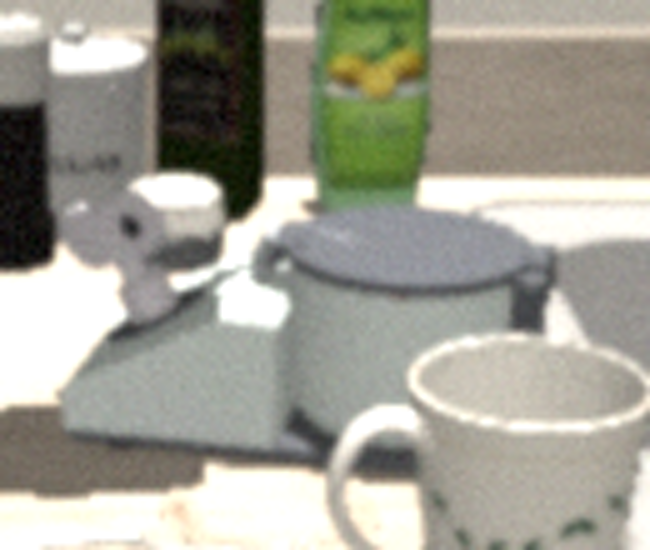

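```bash
cat >>h.py <<'E'
def rows(ths,**k):
    a0=None
    for th in ths:
        p,az=push(th,**k);r=row(p,az);print(round(float(th),2),[0]+[round(v,2) for v in r])
E
python3 - <<'E'
from h import *
p,az=push(.44,gap=.01);print("above",row(p+Z*.04,az),"at",row(p,az))
rows(np.arange(.36,1.2,.08))
E
```

```text
above [1.957, -0.491, 0.284, -0.131] at [2.957, -0.489, 0.283, -0.131]
0.36 [0, 2.95, -0.27, 0.33, -0.63]
0.44 [0, 2.96, -0.24, 0.28, -0.13]
0.52 [0, 2.97, -0.2, 0.23, 0.36]
0.6 [0, 2.98, -0.16, 0.18, 0.84]
0.68 [0, 2.99, -0.11, 0.14, 1.31]
0.76 [0, 3.01, -0.06, 0.1, 1.77]
0.84 [0, 3.02, -0.01, 0.07, 2.23]
0.92 [0, 3.04, 0.04, 0.04, 2.67]
1.0 [0, 3.06, 0.1, 0.01, 3.11]
1.08 [0, 3.08, 0.16, -0.01, 3.54]
1.16 [0, 3.1, 0.21, -0.02, 3.96]
```

Call:
drive_tool([
  [[0,1,-0.49,0.28,-0.1],[0,1.9,-0.49,0.28,-0.1],[0,2.6,-0.49,0.28,-0.1],[0,2.95,-0.49,0.28,-0.1],[0,2.95,-0.35,0.28,-0.1],[0,2.96,-0.24,0.28,-0.1],[0,2.97,-0.2,0.23,0.35],[0,2.98,-0.16,0.18,0.85],[0,2.99,-0.11,0.14,1.3],[0,3,-0.06,0.1,1.75],[0,3.02,-0.01,0.07,2.25],[0,3.04,0.04,0.04,2.65],[0,3.06,0.1,0.01,3.1]],
])

```text
t: 8.32
tool_pos: [0.54, 0.0191, 0.1064]
eef_rot: [[0.006, -0.966, -0.26], [0.003, -0.26, 0.966], [-1.0, -0.007, 0.002]]
contact_force: [1.2, 2.8, 3.2]
grip_width: 0.0004
```

```bash
python3 - <<'E'
from h import *
im,d=viewer.get_image("top");cv2.imwrite("pics/t2c.png",cv2.resize(cv2.convertScaleAbs(im[90:240,170:290],alpha=1.6),None,fx=4,fy=4,interpolation=2))
im,d=viewer.get_image("side");cv2.imwrite("pics/s2c.png",cv2.resize(cv2.convertScaleAbs(im[90:240,170:330],alpha=1.6),None,fx=4,fy=4,interpolation=2))
a=cv2.imread("pics/t2c.png");b=cv2.imread("pics/s2c.png");cv2.imwrite("pics/b2.png",cv2.resize(np.hstack([a,b]),None,fx=.71,fy=.71))
rows(np.arange(1.08,3.3,.12))
E
```

```text
1.08 [0, 0.07, 0.08, -0.03, 0.43]
1.2 [0, 0.1, 0.15, -0.1, 1.06]
1.32 [0, 0.13, 0.22, -0.15, 1.69]
1.44 [0, 0.16, 0.3, -0.19, 2.3]
1.56 [0, 0.2, 0.39, -0.23, 2.9]
1.68 [0, 0.23, 0.47, -0.24, 3.51]
1.8 [0, 0.26, 0.56, -0.25, 4.12]
1.92 [0, 0.29, 0.66, -0.25, 4.74]
2.04 [0, 0.32, 0.75, -0.23, 5.37]
2.16 [0, 0.35, 0.84, -0.2, 6.01]
2.28 [0, 0.38, 0.93, -0.15, 6.67]
2.4 [0, 0.4, 1.01, -0.1, 7.35]
2.52 [0, 0.42, 1.08, -0.03, 8.05]
2.64 [0, 0.44, 1.15, 0.04, 8.78]
2.76 [0, 0.46, 1.21, 0.13, 9.52]
2.88 [0, 0.47, 1.26, 0.22, 10.27]
3.0 [0, 0.47, 1.29, 0.32, 11.04]
3.12 [0, 0.47, 1.32, 0.42, 11.82]
3.24 [0, 0.47, 1.34, 0.51, 12.6]
```

View pics/b2.png

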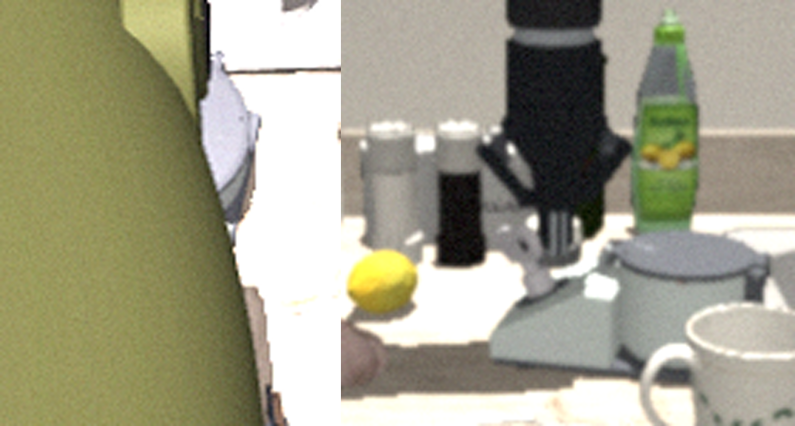

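Call:
drive_tool([
  [[0,0.07,0.08,-0.03,0.45],[0,0.1,0.15,-0.1,1.05],[0,0.13,0.22,-0.15,1.7],[0,0.16,0.3,-0.19,2.3],[0,0.2,0.39,-0.23,2.9],[0,0.23,0.47,-0.24,3.5],[0,0.26,0.56,-0.25,4.1],[0,0.29,0.66,-0.25,4.75],[0,0.32,0.75,-0.23,5.35],[0,0.35,0.84,-0.2,6]],
])

```text
t: 9.68
tool_pos: [0.5112, 0.0009, 0.0932]
eef_rot: [[0.009, -0.707, 0.707], [-0.0, 0.707, 0.707], [-1.0, -0.007, 0.006]]
contact_force: [3.3, -4.4, -2.3]
grip_width: 0.0003
```

```bash
python3 - <<'E'
from h import *
im,d=viewer.get_image("side");cv2.imwrite("pics/s3c.png",cv2.resize(cv2.convertScaleAbs(im[120:240,180:330],alpha=1.6),None,fx=5,fy=5,interpolation=2))
rows(np.arange(2.28,4.5,.12))
E
```

```text
2.28 [0, 0.05, 0.12, -0.05, 0.64]
2.4 [0, 0.08, 0.21, -0.09, 1.32]
2.52 [0, 0.1, 0.31, -0.13, 2.02]
2.64 [0, 0.12, 0.41, -0.15, 2.74]
2.76 [0, 0.13, 0.51, -0.16, 3.48]
2.88 [0, 0.14, 0.61, -0.15, 4.24]
3.0 [0, 0.14, 0.72, -0.14, 5.0]
3.12 [0, 0.15, 0.82, -0.1, 5.78]
3.24 [0, 0.15, 0.91, -0.09, 6.56]
3.36 [0, 0.14, 0.99, -0.06, 7.33]
3.48 [0, 0.13, 1.07, -0.03, 8.1]
3.6 [0, 0.12, 1.16, 0.01, 8.84]
3.72 [0, 0.1, 1.23, 0.07, 9.57]
3.84 [0, 0.08, 1.3, 0.13, 10.28]
3.96 [0, 0.06, 1.37, 0.2, 10.96]
4.08 [0, 0.03, 1.42, 0.27, 11.63]
4.2 [0, 0.0, 1.47, 0.36, 12.28]
4.32 [0, -0.03, 1.5, 0.45, 12.91]
4.44 [0, -0.06, 1.52, 0.54, 13.54]
```

View pics/s3c.png

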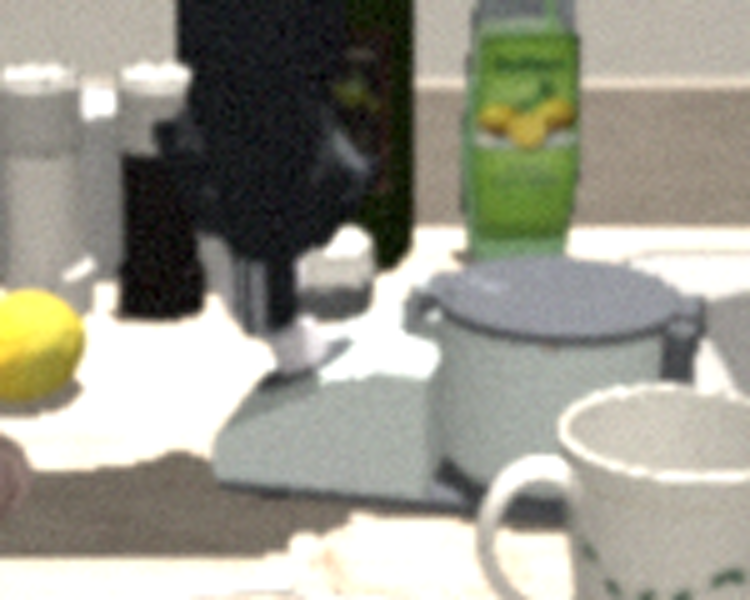

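Side view 3: the fingers are in front of the key's stem (about 270,310), the wing is being pushed (about 6 N), and the lid is still flat and shut. Continuing.

Call:
drive_tool([
  [[0,0.05,0.12,-0.05,0.65],[0,0.08,0.21,-0.09,1.3],[0,0.1,0.31,-0.13,2],[0,0.12,0.41,-0.15,2.75],[0,0.13,0.51,-0.16,3.5],[0,0.14,0.61,-0.15,4.25],[0,0.14,0.72,-0.14,5],[0,0.15,0.82,-0.1,5.8],[0,0.15,0.91,-0.09,6.55],[0,0.14,0.99,-0.06,7.3],[0,0.13,1.07,-0.03,8.1]],
])

```text
t: 11.1
tool_pos: [0.4777, 0.0293, 0.0871]
eef_rot: [[0.005, 0.592, 0.806], [-0.003, 0.806, -0.592], [-1.0, 0.001, 0.006]]
contact_force: [-1.2, -4.4, -3.7]
grip_width: -0.0001
```

```bash
python3 - <<'E'
from h import *
print(env.get_obs()['joints'])
rows(np.r_[np.arange(3.6,4.6,.12),4.6,4.65,4.7,4.75,4.8])
E
```

```text
[ 0.06344321  0.21824836 -0.57482806  0.77259252 -0.00343115  0.69732142]
3.6 [0, -0.02, 0.11, -0.06, 0.73]
3.72 [0, -0.04, 0.17, -0.13, 1.46]
3.84 [0, -0.06, 0.24, -0.19, 2.16]
3.96 [0, -0.09, 0.32, -0.24, 2.85]
4.08 [0, -0.11, 0.41, -0.28, 3.52]
4.2 [0, -0.14, 0.5, -0.32, 4.17]
4.32 [0, -0.17, 0.59, -0.33, 4.8]
4.44 [0, -0.2, 0.68, -0.34, 5.42]
4.56 [0, -0.23, 0.78, -0.33, 6.04]
4.6 [0, -0.25, 0.81, -0.33, 6.24]
4.65 [0, -0.26, 0.85, -0.32, 6.49]
4.7 [0, -0.27, 0.89, -0.3, 6.75]
4.75 [0, -0.29, 0.92, -0.29, 7.0]
4.8 [0, -0.3, 0.96, -0.27, 7.25]
```

Call:
drive_tool([
  [[0,-0.02,0.11,-0.06,0.75],[0,-0.04,0.17,-0.13,1.45],[0,-0.06,0.24,-0.19,2.15],[0,-0.09,0.32,-0.24,2.85],[0,-0.11,0.41,-0.28,3.5],[0,-0.14,0.5,-0.32,4.15],[0,-0.17,0.59,-0.33,4.8],[0,-0.2,0.68,-0.34,5.4],[0,-0.23,0.78,-0.33,6.05],[0,-0.23,0.78,-0.33,6.05]],
])

```text
t: 12.35
tool_pos: [0.4837, 0.0615, 0.0959]
eef_rot: [[0.002, 0.993, -0.116], [-0.005, -0.116, -0.993], [-1.0, 0.003, 0.005]]
contact_force: [-4.7, -3.1, 1.6]
grip_width: -0.0002
```

```bash
python3 - <<'E'
from h import *
rows([4.56,4.6,4.65,4.7,4.75,4.8,4.85,4.9])
E
```

```text
4.56 [0, -0.01, 0.04, -0.02, 0.0]
4.6 [0, -0.02, 0.06, -0.05, 0.2]
4.65 [0, -0.04, 0.09, -0.08, 0.46]
4.7 [0, -0.05, 0.12, -0.1, 0.71]
4.75 [0, -0.07, 0.15, -0.13, 0.96]
4.8 [0, -0.08, 0.18, -0.15, 1.22]
4.85 [0, -0.09, 0.21, -0.17, 1.47]
4.9 [0, -0.11, 0.25, -0.19, 1.73]
```

Not at the stop yet (about 5 N). Continue in small steps.

Call:
drive_tool([
  [[0,-0.02,0.06,-0.05,0.2],[0,-0.04,0.09,-0.08,0.45],[0,-0.05,0.12,-0.1,0.7],[0,-0.06,0.14,-0.12,0.7],[0,-0.06,0.14,-0.12,0.7]],
])

```text
t: 12.98
tool_pos: [0.4878, 0.0648, 0.098]
eef_rot: [[-0.001, 0.973, -0.233], [-0.006, -0.233, -0.973], [-1.0, 0.0, 0.006]]
contact_force: [-5.7, -3.2, 0.8]
grip_width: -0.0
```

Call:
drive_tool([
  [[0,-0.02,0.05,-0.02,0.1],[0,-0.03,0.1,-0.04,0.3],[0,-0.04,0.14,-0.06,0.3],[0,-0.04,0.14,-0.06,0.3]],
])

```text
t: 13.48
tool_pos: [0.4912, 0.0656, 0.0991]
eef_rot: [[-0.006, 0.96, -0.281], [-0.006, -0.281, -0.96], [-1.0, -0.004, 0.008]]
contact_force: [-8.5, -1.7, 2.6]
grip_width: -0.0
```

Call:
drive_tool([
  [[0,-0.01,0.06,-0.02,0],[0,-0.02,0.12,-0.04,0],[0,-0.02,0.16,-0.04,0],[0,-0.02,0.16,-0.04,0]],
])

```text
t: 13.98
tool_pos: [0.4918, 0.0655, 0.099]
eef_rot: [[-0.017, 0.961, -0.278], [-0.005, -0.278, -0.961], [-1.0, -0.015, 0.01]]
contact_force: [-18.2, 0.8, 10.6]
grip_width: -0.0
```

Call:
drive_tool([
  [[0,0,-0.3,0,0],[0,0,-0.7,0,0],[0,-1,-0.9,0,0],[0,-2.5,-0.9,0,0],[0,-3.5,-0.9,2,0],[0,-4,-0.9,4,0],[0,-4,-0.9,6,0],[0,-4,-0.9,7.5,0],[0,-4,-0.9,8,0],[0,-4,-0.9,8,0],[0,-4,-0.9,8,0]],
])

```text
t: 15.35
tool_pos: [0.3708, -0.232, 0.263]
eef_rot: [[-0.015, 0.96, -0.28], [-0.006, -0.28, -0.96], [-1.0, -0.013, 0.01]]
contact_force: [-0.3, 0.1, 0.5]
grip_width: -0.0004
```

```bash
python3 - <<'E'
from h import *
s=env.get_obs();print(s['t'],s['tool_pos'],s['contact_force'])
O2=[]
for n,(a,b,c,d_) in {"top":(95,235,170,300),"side":(130,240,200,330)}.items():
    im,d=viewer.get_image(n);O2.append(cv2.resize(cv2.convertScaleAbs(im[a:b,c:d_],alpha=1.6),(400,430),interpolation=2))
    P=cloud(n,d);h=(P-O)@N-.077;k=(h>.033)&(h<.07)&(np.linalg.norm((P-C)-((P-C)@N)[...,None]*N,axis=-1)<.042);K=P[k]
    q=np.c_[(K-O)@U,(K-O)@Y].astype(np.float32)*1000
    w=np.linalg.svd(q-q.mean(0),full_matrices=False)[2][0];print(n,len(q),"wing angle from level deg",np.degrees(np.arctan2(w[0],w[1])),cv2.minAreaRect(q))
    L=P.reshape(-1,3)-O;m=(abs(L@X-.06)<.05)&(abs(L@Y)<.05)&(L[:,2]>.085)&(L[:,2]<.2);print("lid z",m.sum(),np.percentile(L[m,2],[5,50,95]))
cv2.imwrite("pics/end.png",np.hstack(O2))
E
```

```text
15.35 [ 0.37082948 -0.23200509  0.26302939] [-0.33092749  0.12516199  0.50186106]
top 295 wing angle from level deg 179.59193 ((-42.78133010864258, -1.3879241943359375), (11.486222267150879, 64.06460571289062), 1.0509554147720337)
lid z 2073 [0.09184183 0.09511398 0.09772057]
side 161 wing angle from level deg -177.87714 ((-42.54230880737305, -2.0702362060546875), (66.7833023071289, 10.200000762939453), 89.97463989257812)
lid z 594 [0.08894845 0.09633694 0.09734594]
```

View pics/end.png

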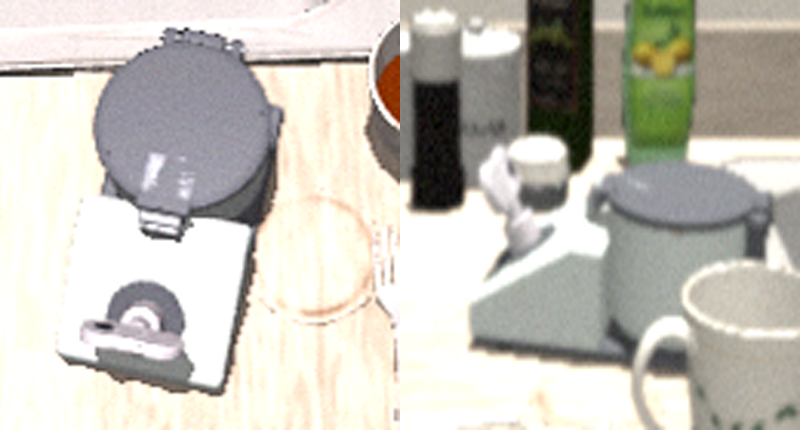

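```bash
python3 -c "
from workcell import workorder;print(workorder.job_done())"
```

```text
the job is handed in; nothing more can be done
None
```

I pressed the lid down with closed fingers until it hit a hard stop (33 N on the wrist), wound the key, backed off and handed the job in.

**Winding:** I pushed the key clockwise through one continuous sweep of the closed fingers, not several regrasped part-turns. I started from about 0.44 rad and stopped when it stood firm at 18 N.

**Last checks:**
- **Lid:** it is flat, with its upper face at about 95–96 mm in both views. The expected height is 96 mm.
- **Key:** the wings lie level to within about 2°, and the end with the hole is now on the left, which matches the three-quarter-turn stop.
- **Arm:** it was clear of everything, with about 0.5 N read at the wrist, at 15.4 s of the 67 s allowed.
- **Bystanders:** I never drove the arm near the mug, lemon or garlic. I did not measure their positions again at the end.

None of the checks failed or disagreed.

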